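Stand the fallen bookend back up against the slide boxes

ROBOT

A 6-joint arm with a two-finger parallel gripper is mounted at the origin on the work surface. World frame = base frame: x ahead of the robot, y to its left, z up, the work surface at z = 0. Lengths are in m, angles in degrees, forces in N, time in s.
With the tool pointing down it reaches from about 0.375 to 0.9 m from the base axis. Payload 3.1 kg.
Tool frame: the origin (TCP) lies at the very end of the fingers, on their centre line; the grasp point (between the pads) lies 19 mm behind it (bot.tcp_to_grasp is the distance from the TCP to the grasp point, in m); z points along the fingers, y is the direction in which the jaws open and shut (so a half turn about z gives the same grasp; the last joint's range is limited). The gripper opens to 87 mm and grips with 3 to 60 N. Pads are 19 mm wide; open, the fingers measure 117 mm over their backs; the gripper's body (75 mm by 190 mm) begins 51 mm behind the grasp point.
Start: joints at [64.372, 30.224, 82.088, -0, 67.689, -10.227], TCP at [0.166, 0.603, 0.223] pointing down, gripper open.
Joint ranges: [-176.69, 176.69], [-43.24, 126.21], [12.49, 139.97], [-82, 262], [0, 151.66], [-163.58, 163.58]. Speed limits (degrees/s): [159.86, 159.86, 180, 180, 180, 180].

INTERFACE

Orientations are given as a 3x3 rotation matrix whose columns are the frame's x, y, z axes.
In Python, from rig import telemetry, eyes, order, bot gives the robot as it stands. The module is installed in compiled form; this text tells all that it offers.
- The arm moves only by the tool servo_tool, never from a script. Its argument "targets" is a list of rows, each a list of 2 entries, a list of its own where there are three numbers: the shift along the tool's x, y, z in m, then the turn, a rotation vector about the tool's x, y, z in rad. In form: [[[tx, ty, tz], [wx, wy, wz]], ...]. A call has 1 to 12 rows; each row is the pose to reach, as a shift and turn from the pose commanded when the call began, along the tool's axes at that moment; what a row does not reach only later rows make up. A row lasts 1/8 s, in which the tool goes at most 62.5 mm and 10.7 degrees, less where a joint would pass 70% of its speed; a pose out of reach is approached as far as the arm can. A call with a gripper value outside its range is refused whole. "gripper" is the finger opening in m, from 0 to 0.087, set as the call begins (left out, the last holds). The fingers move at their own pace and stop on an object; the grip force is fixed at half the most. Time passes only in rows, so rows that repeat a pose let the fingers close. It gives the time, the measured TCP pose, the force and the opening at its end, in the units of the state.
- telemetry.read_state(): the state, without advancing time (a new reading comes with each control period).
- eyes.capture(name): name is "scene" or "top"; returns a dict with "pixels" (420x560x3 uint8, blue, green, red), "intrinsics" (3x3 intrinsics, pixels), "extrinsics" (4x4, takes a point from camera to world coordinates). Camera axes: x right, y down, z forward; pixel columns grow to the right and rows downward; lengths in m; the calibration is good to about 2 mm. A picture is of the moment at which its call begins. There is no depth.
- order.hand_in(): hands the job in, once; it reports no verdict.
The state is a dict: "time_s": time; "joint_positions": joint angles; "qvel": joint speeds; "tau": joint torques, N m; "position": TCP position; "tcp_rot": TCP orientation; "force": force on the tool from outside, world axes, zero at the start; "moment": the same for the moment, N m; "opening": opening from 0.0 (shut) to 1.0 (fully open).
Only numpy, scipy, OpenCV 4.12 (cv2) and the standard library are available. Lean on these libraries where they do the work, as an engineer would, in place of code of your own. Each camera call takes 0.05 s, during which the arm holds its last target. There are 200 camera calls.

TASK

The bookend that should hold up the free end of the row of slide boxes has been knocked flat. Push on its raised foot to tip it back up onto the foot, then push it along the bench until its back rests flat against the end box, centred on it, and leave it standing there. Only push it, with a light hand: no pinching it and no lifting it off the bench; do not topple the boxes or shove them out of place, and leave the other things alone.

Things in the scene. Friction and masses are not known exactly. Their poses are not given: they have to be found in the camera images.
- bookend: fallen bookend, dark steel, about 0.45 kg: a flat back 100 mm wide, 140 tall (round top), 4 thick, square on a flat weighted foot 100 mm wide, 95 long, 12 thick. Origin: middle of the heel, the edge where the supporting face meets the underside of the foot. Axes as it should stand: x along the width, y out of the supporting face (back y -4 to 0 mm, foot y -95 to 0), z up
- back_top (a point): the topmost point of the bookend's round back, on the supporting face, 140 mm above the heel as it should stand. At the start the back lies flat on that face with this point towards the row of boxes, the heel edge rests on the bench farther from the row, and the foot stands straight up from the heel
- foot_end (a point): middle of the end face of the bookend's foot, 95 mm from the heel (at the start 95 mm above the bench), 6 mm from the foot's underside. Pushed along low, at this end, the standing bookend slides without tipping; pushed high on its back it may fall again
- balance (a point): the bookend's centre of mass: 32 mm along the foot from the heel and 28 mm up the back. Once the fallen bookend is turned about 41 degrees about its heel, this point passes over the heel and it drops onto its foot by itself
- cabinet: grey slide cabinet, six shallow drawers, fixed; 240 mm along its x, 200 along its y, 160 high (205 with the vials on top). Origin: centre of its underside; x points away from the drawer fronts. The row of slide boxes stands against its side at y = -100 mm, centred on x = 0, and ends at y = -254 mm; the fallen bookend lies beyond that free end
- box_blue: blue slide box, 0.16 kg, standing loose on its edge in the row of four: 83 mm along its x, 38 mm thick along its y (the direction of the row), 100 mm high; origin: the centre of its underside; axes parallel to the cabinet's. The order of the colours varies
- box_yellow: yellow slide box, 0.16 kg, standing loose on its edge in the row of four: 83 mm along its x, 38 mm thick along its y (the direction of the row), 100 mm high; origin: the centre of its underside; axes parallel to the cabinet's. The order of the colours varies
- box_white: white slide box, 0.16 kg, standing loose on its edge in the row of four: 83 mm along its x, 38 mm thick along its y (the direction of the row), 100 mm high; origin: the centre of its underside; axes parallel to the cabinet's. The order of the colours varies
- box_green: green slide box, 0.16 kg, standing loose on its edge in the row of four: 83 mm along its x, 38 mm thick along its y (the direction of the row), 100 mm high; origin: the centre of its underside; axes parallel to the cabinet's. The order of the colours varies
- jar: loose clear specimen jar with a blue cap, 42 mm across, 70 mm high; origin: centre of its underside; leave alone
- dropper: loose amber dropper bottle with a black cap, 32 mm across, 85 mm high; origin: centre of its underside; leave alone
- vial_block: loose white block with eight blue-capped vials, 70 mm along x, 110 mm along y, 60 mm high; origin: centre of its underside; leave alone
There are look-alikes about, which are no part of the job. What is shaped like the box_blue but red is not meant. Leave any orange look-alike of the box_white alone.

How it is judged:
By the outcome, as a careful person would: the job done as asked, in the order asked, and still so for the second after the job is handed in, with the robot touching nothing.
It also fails if it takes over 54 s, if anything falls off the work surface, if the arm or the gripper's body presses on something with over 40 N, if the wrist force passes 120 N, or if a joint passes its speed limit or range.

## Working session

There is one attempt and no reset: what is moved stays moved. The work goes in short steps, Python scripts to look and compute and a tool call to move; the robot and the scene stay as the last step left them, time stands still between calls to the robot, and variables do not carry over. Pictures are saved under pics/ and viewed, about 8 in all and at most 12, crops included, and the job is handed in when it is done.

Besides the shell and the picture viewer there is one more tool, called after "Request:" as name(argument=value, ...) on one line, values as JSON. servo_tool: Moves the arm, as the interface text tells. Its arguments: {"type":"object","properties":{"targets":{"type":"array","items":{"type":"array"}},"gripper":{"type":"number"}},"required":["targets"]}

```bash
mkdir -p pics; cat > h.py <<'E'
import numpy as np, cv2
from rig import telemetry, eyes, order, bot
def cap(n,tag=None):
    d=eyes.capture(n); im=np.array(d["pixels"]); 
    if tag: cv2.imwrite(f"pics/{tag}.png",im)
    return im,np.array(d["intrinsics"]),np.array(d["extrinsics"])
def ray(uv,K,T,z):
    d=T[:3,:3]@np.linalg.solve(K,[uv[0],uv[1],1.]); o=T[:3,3]
    return o+d*(z-o[2])/d[2]
def proj(p,K,T):
    c=T[:3,:3].T@(np.array(p)-T[:3,3]); q=K@c; return q[:2]/q[2]
E
python3 - <<'E'
from h import *
for n in("scene","top"):
    im,K,T=cap(n,n+"0"); print(n,K.round(1).tolist(),T.round(3).tolist())
s=telemetry.read_state();print(s)
E
```

```text
scene [[443.0, 0.0, 286.9], [0.0, 443.0, 214.9], [0.0, 0.0, 1.0]] [[0.727, 0.46, -0.51, 1.083], [0.687, -0.491, 0.536, -0.365], [-0.004, -0.739, -0.673, 0.756], [0.0, 0.0, 0.0, 1.0]]
top [[443.7, 0.0, 278.4], [0.0, 443.7, 210.0], [0.0, 0.0, 1.0]] [[-0.025, -0.979, 0.202, 0.386], [-1.0, 0.026, -0.0, 0.121], [-0.005, -0.202, -0.979, 1.08], [0.0, 0.0, 0.0, 1.0]]
{'time_s': 0.1, 'joint_positions': array([ 6.43724607e+01,  3.02723433e+01,  8.21474679e+01, -2.80989389e-04,
        6.76903595e+01, -1.02275115e+01]), 'qvel': array([ 0.1052343 , -0.09633257, -0.1562984 ,  0.03006263, -0.06657642,
        0.03389311]), 'tau': array([-3.67479552e-04, -4.40984309e+01, -1.77150965e+01,  6.34748535e-02,
        5.33983321e-02, -4.11648102e-05]), 'position': array([0.16566338, 0.6019729 , 0.22169215]), 'tcp_rot': array([[-9.64095632e-01,  2.65554002e-01, -8.27575070e-04],
       [ 2.65555078e-01,  9.64094128e-01, -1.73564389e-03],
       [ 3.36953083e-04, -1.89309346e-03, -9.99998151e-01]]), 'force': array([ 0.09394504,  0.08686565, -0.40583494]), 'moment': array([-0.00257991,  0.02874883,  0.03676181]), 'opening': 0.9997190792255258}
```

View pics/scene0.png

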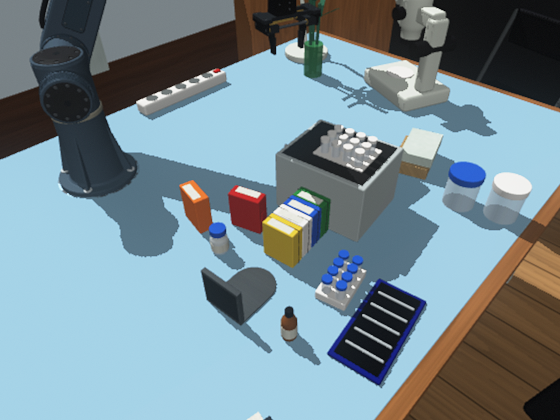

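View pics/top0.png

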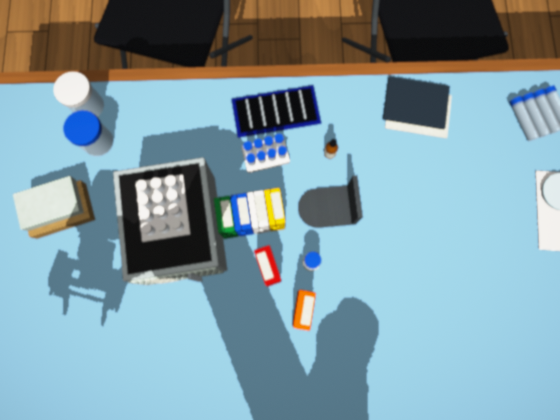

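The top view shows the end box as yellow, with its top at about (275,209). The fallen bookend has its round back at (300–355, 205) and its foot standing at about (355,200). The jar is at (313,260) and the dropper at (331,150). The red box at (267,265) and the orange box at (305,310) are look-alikes off the row, so I leave them alone. I'll confirm this with an enlarged crop.

```bash
python3 - <<'E'
from h import *
im=cv2.imread("pics/top0.png"); c=im[120:280,200:380]
cv2.imwrite("pics/crop0.png",cv2.resize(c,None,fx=4.4,fy=3.75,interpolation=cv2.INTER_CUBIC) if 0 else cv2.resize(c,None,fx=3.7,fy=3.7,interpolation=cv2.INTER_CUBIC))
im=cv2.imread("pics/scene0.png"); c=im[170:350,170:340]
cv2.imwrite("pics/crop1.png",cv2.resize(c,None,fx=3.3,fy=3.3,interpolation=cv2.INTER_CUBIC))
E
```

```text
(no output)
```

View pics/crop0.png

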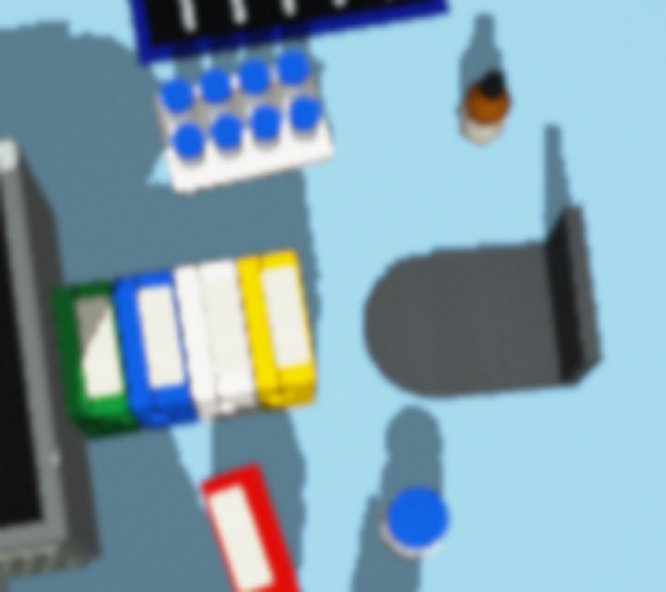

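View pics/crop1.png

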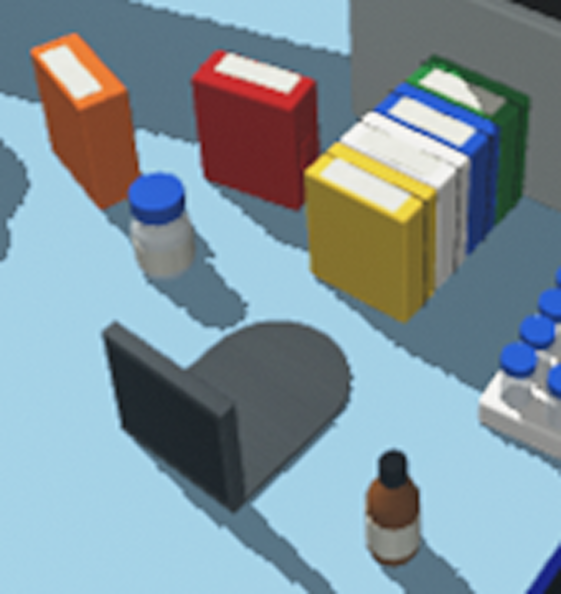

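The crops confirm the layout. The bookend's foot end runs from (567–582,207) to (602,358) in the top crop, and the back lies towards the row with its apex at (365,322). Yellow is the end box, next to white, blue and green. The inner face of the foot faces the row, so I tip it by pushing away from the row.

```bash
python3 - <<'E'
from h import *
np.set_printoptions(precision=4,suppress=True)
_,Kt,Tt=cap("top"); _,Ks,Ts=cap("scene")
t=lambda p,z: ray((p[0]/3.7+199.6,p[1]/3.7+119.6),Kt,Tt,z)
s=lambda p,z: ray((p[0]/3.3+169.6,p[1]/3.3+169.6),Ks,Ts,z)
for n,f,p,z in [("yel far top",t,(294,250),.1),("yel near top",t,(314,378),.1),("yel near bot",t,(314,402),0),
 ("yelS near top",s,(307,174),.1),("yelS far top",s,(408,222),.1),("yelS near bot",s,(312,275),0),("yelS far bot",s,(405,320),0),
 ("back far1",t,(430,250),.004),("back far2",t,(548,243),.004),("back near1",t,(440,397),.004),("back near2",t,(577,384),.0),("apex",t,(365,322),.003),
 ("foot far out",t,(582,207),.095),("foot far in",t,(567,207),.095),("foot near out",t,(602,358),.095),
 ("footS near out",s,(106,332),.095),("footS far out",s,(232,414),.095),("heelS near",s,(123,426),0),("heelS far",s,(235,510),0),("footS near in",s,(116,322),.095),("footS far in",s,(240,404),.095),
 ("jar",t,(417,518),.07),("dropper",t,(492,84),.085),("dropbase",t,(481,138),0),("vial",t,(330,155),.03),("vialtop",t,(300,50),.06),("redcorner",t,(255,465),.1),("redcorner2",t,(300,590),.1),
 ("capL",t,(5,140),.16),("capr",t,(60,530),.16)]:
    print(n,f(p,z)[:2])
# cabinet side line & row axis from the colour of box tops: yellow/blue/green edge directions in row
E
```

```text
yel far top [0.6414 0.1174]
yel near top [0.561  0.1073]
yel near bot [0.5626 0.1064]
yelS near top [0.5641 0.104 ]
yelS far top [0.6424 0.1167]
yelS near bot [0.5617 0.1055]
yelS far bot [0.6376 0.1197]
back far1 [0.6639 0.0251]
back far2 [ 0.6667 -0.0549]
back near1 [0.5632 0.0227]
back near2 [ 0.5702 -0.0694]
apex [0.6155 0.0707]
foot far out [ 0.6656 -0.0625]
foot far in [ 0.6658 -0.0532]
foot near out [ 0.5697 -0.0689]
footS near out [ 0.571 -0.069]
footS far out [ 0.67   -0.0584]
heelS near [ 0.5671 -0.0682]
heelS far [ 0.6655 -0.0615]
footS near in [ 0.5692 -0.06  ]
footS far in [ 0.6681 -0.0506]
jar [0.4775 0.0461]
dropper [ 0.7513 -0.0119]
dropbase [ 0.7435 -0.0137]
vial [0.7244 0.0914]
vialtop [0.7874 0.1098]
redcorner [0.509  0.1441]
redcorner2 [0.4342 0.1191]
capL [0.6969 0.2855]
capr [0.4678 0.2524]
```

```bash
cat >> h.py <<'E'
from scipy.spatial.transform import Rotation as R
def rot(yaw,tilt=0):   # tool y at 'yaw' in the world, tool z down and leaning tip towards the row by tilt
    a=np.radians(yaw); y=np.array([np.cos(a),np.sin(a),0]); n=np.array([-np.sin(a),np.cos(a),0]); t=np.radians(tilt)
    z=np.sin(t)*n+[0,0,-np.cos(t)]; return np.c_[np.cross(y,z),y,z]
def plan(p0,R0,p1,R1):
    print("shift",(R0.T@(np.array(p1)-p0)).round(4),"turn",R.from_matrix(R0.T@R1).as_rotvec().round(4))
E
python3 - <<'E'
from h import *
R0=rot(74.6);p0=np.array([.166,.603,.223])
plan(p0,R0,[.4,.3,.31],rot(40,7)); plan(p0,R0,[.619,-.005,.30],rot(5,15))
R1=rot(5,15);p1=np.array([.619,-.005,.30])
plan(p1,R1,[.619,-.005,.07],R1)
E
```

```text
shift [-0.3061 -0.23   -0.087 ] turn [-0.0369  0.1184  0.6031]
shift [-0.5982 -0.4659 -0.077 ] turn [-0.159   0.2287  1.2074]
shift [-0.0595  0.      0.2222] turn [0. 0. 0.]
```

Request:
servo_tool(targets=[[[0,0,-0.04],[0,0,0]],[[-0.03,-0.02,-0.087],[0,0,0.06]],[[-0.07,-0.05,-0.087],[-0.01,0.02,0.15]],[[-0.11,-0.08,-0.087],[-0.01,0.04,0.25]],[[-0.15,-0.115,-0.087],[-0.02,0.06,0.35]],[[-0.195,-0.15,-0.087],[-0.03,0.08,0.45]],[[-0.24,-0.185,-0.087],[-0.04,0.1,0.55]],[[-0.285,-0.22,-0.087],[-0.05,0.12,0.65]],[[-0.33,-0.255,-0.087],[-0.07,0.14,0.75]],[[-0.375,-0.29,-0.085],[-0.09,0.16,0.86]],[[-0.42,-0.325,-0.08],[-0.11,0.18,0.97]],[[-0.46,-0.36,-0.077],[-0.13,0.2,1.07]]], gripper=0.05)

```text
time_s: 1.7
position: [0.5149, 0.1315, 0.2993]
tcp_rot: [[-0.217, 0.975, -0.041], [0.95, 0.22, 0.222], [0.226, 0.009, -0.974]]
force: [0.7, 0.7, 0.3]
opening: 0.574
```

```bash
python3 - <<'E'
from h import *
R0=rot(74.6);p0=np.array([.166,.603,.223])
p=p0+R0@[-.46,-.36,-.077]; Q=R0@R.from_rotvec([-.13,.2,1.07]).as_matrix(); print(p)
plan(p,Q,[.619,-.005,.30],rot(5,15)); plan(p,Q,[.619,-.005,.07],rot(5,15))
E
```

```text
[0.51388368 0.13376984 0.3       ]
shift [-0.1549  0.0713 -0.0351] turn [-0.0251  0.034   0.1369]
shift [-0.2067  0.0693  0.1889] turn [-0.0251  0.034   0.1369]
```

Request:
servo_tool(targets=[[[-0.04,0.02,-0.01],[-0.005,0.01,0.04]],[[-0.08,0.04,-0.02],[-0.015,0.02,0.09]],[[-0.12,0.06,-0.028],[-0.02,0.03,0.12]],[[-0.155,0.0713,-0.035],[-0.0251,0.034,0.1369]],[[-0.1635,0.071,0],[-0.0251,0.034,0.1369]],[[-0.174,0.0705,0.045],[-0.0251,0.034,0.1369]],[[-0.1845,0.07,0.09],[-0.0251,0.034,0.1369]],[[-0.195,0.0697,0.135],[-0.0251,0.034,0.1369]],[[-0.203,0.0695,0.17],[-0.0251,0.034,0.1369]],[[-0.2067,0.0693,0.189],[-0.0251,0.034,0.1369]],[[-0.2067,0.0693,0.189],[-0.0251,0.034,0.1369]]])

```text
time_s: 3.08
position: [0.6182, -0.0052, 0.0683]
tcp_rot: [[-0.084, 0.996, -0.025], [0.962, 0.087, 0.259], [0.26, -0.003, -0.966]]
force: [0.4, 0.0, 1.0]
opening: 0.574
```

```bash
python3 - <<'E'
from h import *
cap("scene","s1")
for d in(.02,.03,.07): plan(np.array([.619,-.005,.07]),rot(5,15),np.array([.619,-.005,.07])-d*np.array([-.087,.996,0]),rot(5,15))
E
```

```text
shift [-0.0193 -0.     -0.0052] turn [0. 0. 0.]
shift [-0.029  -0.     -0.0078] turn [0. 0. 0.]
shift [-0.0676 -0.     -0.0181] turn [0. 0. 0.]
```

View pics/s1.png

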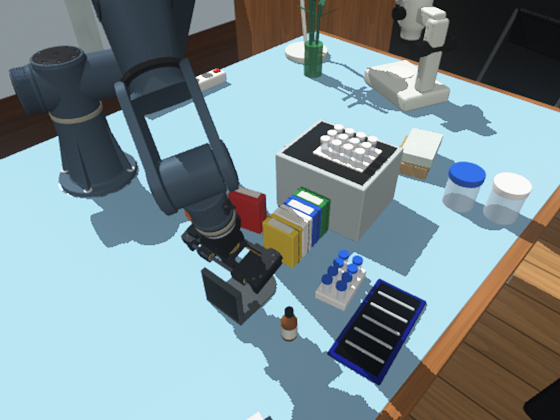

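The fingers are in the wedge, on the row side of the standing foot at about (222,295). Next I push the foot away from the row, slowly.

Request:
servo_tool(targets=[[[-0.01,0,-0.0026],[0,0,0]],[[-0.02,0,-0.0052],[0,0,0]],[[-0.025,0,-0.0067],[0,0,0]],[[-0.029,0,-0.0078],[0,0,0]],[[-0.033,0,-0.0088],[0,0,0]],[[-0.037,0,-0.0099],[0,0,0]],[[-0.041,0,-0.011],[0,0,0]],[[-0.045,0,-0.012],[0,0,0]],[[-0.049,0,-0.0131],[0,0,0]],[[-0.053,0,-0.0142],[0,0,0]],[[-0.057,0,-0.0153],[0,0,0]],[[-0.06,0,-0.0161],[0,0,0]]])

```text
time_s: 4.62
position: [0.6244, -0.0677, 0.0694]
tcp_rot: [[-0.084, 0.996, -0.023], [0.962, 0.087, 0.258], [0.259, -0.0, -0.966]]
force: [0.1, 0.6, -0.4]
opening: 0.574
```

```bash
python3 - <<'E'
from h import *
im,_,_=cap("scene"); im2,_,_=cap("top")
a=cv2.resize(im[200:350,160:320],None,fx=2.5,fy=2.5); b=cv2.resize(im2[120:270,250:410],None,fx=2.5,fy=2.5)
cv2.imwrite("pics/s2.png",np.hstack([a,b]))
E
```

```text
(no output)
```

View pics/s2.png

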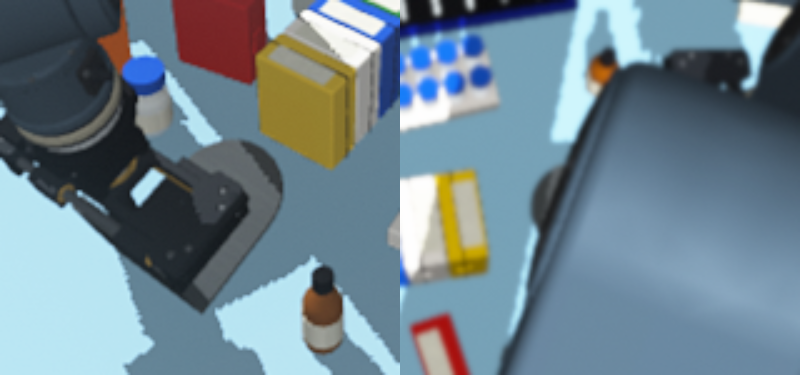

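The heel corner has stayed at (203,311) in the crop and the back's rim has risen, so it is tipping without sliding. I keep pushing.

Request:
servo_tool(targets=[[[-0.004,0,-0.0011],[0,0,0]],[[-0.008,0,-0.0021],[0,0,0]],[[-0.012,0,-0.0032],[0,0,0]],[[-0.016,0,-0.0043],[0,0,0]],[[-0.02,0,-0.0054],[0,0,0]],[[-0.023,0,-0.0062],[0,0,0]],[[-0.026,0,-0.007],[0,0,0]],[[-0.029,0,-0.0078],[0,0,0]]])

```text
time_s: 5.72
position: [0.627, -0.0976, 0.0695]
tcp_rot: [[-0.084, 0.996, -0.022], [0.962, 0.087, 0.258], [0.259, 0.0, -0.966]]
force: [0.1, 0.3, -0.1]
opening: 0.577
```

```bash
python3 - <<'E'
from h import *
im,_,_=cap("scene"); im2,_,_=cap("top")
a=cv2.resize(im[200:350,160:320],None,fx=2.5,fy=2.5); b=cv2.resize(im2[120:270,250:410],None,fx=2.5,fy=2.5)
cv2.imwrite("pics/s3.png",np.hstack([a,b]))
E
```

```text
(no output)
```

View pics/s3.png

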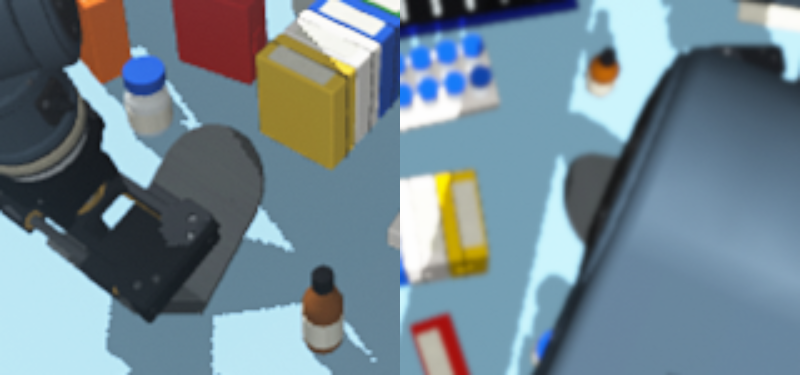

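It has tipped well up by about 40°, with the heel still in place. I push a little more, at a slower pace.

Request:
servo_tool(targets=[[[-0.002,0,-0.0005],[0,0,0]],[[-0.004,0,-0.0011],[0,0,0]],[[-0.006,0,-0.0016],[0,0,0]],[[-0.008,0,-0.0021],[0,0,0]],[[-0.01,0,-0.0027],[0,0,0]],[[-0.012,0,-0.0032],[0,0,0]],[[-0.012,0,-0.0032],[0,0,0]],[[-0.012,0,-0.0032],[0,0,0]]])

```text
time_s: 6.82
position: [0.628, -0.1097, 0.0695]
tcp_rot: [[-0.084, 0.996, -0.023], [0.962, 0.087, 0.258], [0.259, -0.0, -0.966]]
force: [-0.7, 0.9, 0.4]
opening: 0.578
```

```bash
python3 - <<'E'
from h import *
im,_,_=cap("scene"); im2,_,_=cap("top")
a=cv2.resize(im[200:350,160:320],None,fx=2.5,fy=2.5); b=cv2.resize(im2[120:270,250:410],None,fx=2.5,fy=2.5)
cv2.imwrite("pics/s4.png",np.hstack([a,b]))
E
```

```text
(no output)
```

View pics/s4.png

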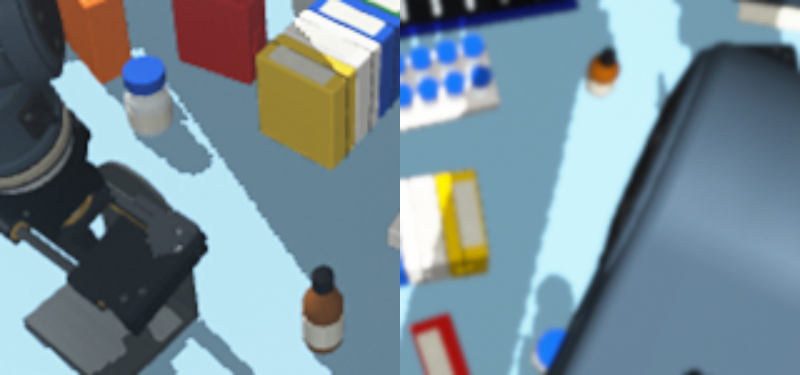

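It now stands on its foot: the foot lies flat at about (110,320) in the crop and the back is upright. I back off away from the row at the same height and then measure.

```bash
python3 - <<'E'
from h import *
R1=rot(5,15);p=np.array([.619,-.005,.07])+R1@[-.101,0,-.0271];print(p)
plan(p,R1,[.633,-.16,.085],R1)
plan(p,R1,[.635,-.215,.085],rot(5))
E
```

```text
[ 0.62811409 -0.10917457  0.07003587]
shift [-0.0454  0.0004 -0.0277] turn [0. 0. 0.]
shift [-0.0985 -0.0024 -0.0419] turn [ 0.     -0.2618  0.    ]
```

Request:
servo_tool(targets=[[[-0.01,0,-0.01],[0,0,0]],[[-0.028,0,-0.02],[0,0,0]],[[-0.0454,0,-0.0277],[0,0,0]],[[-0.065,0,-0.034],[0,-0.1,0]],[[-0.085,-0.001,-0.039],[0,-0.2,0]],[[-0.0985,-0.0024,-0.0419],[0,-0.2618,0]],[[-0.0985,-0.0024,-0.0419],[0,-0.2618,0]]])

```text
time_s: 7.8
position: [0.6349, -0.2165, 0.0847]
tcp_rot: [[-0.086, 0.996, 0.0], [0.996, 0.086, 0.0], [0.0, 0.0, -1.0]]
force: [0.5, -1.1, -0.3]
opening: 0.576
```

```bash
python3 - <<'E'
from h import *
im,_,_=cap("scene","s5"); im2,_,_=cap("top","t5")
a=cv2.resize(im[215:365,150:310],None,fx=2.5,fy=2.5,interpolation=cv2.INTER_CUBIC); b=cv2.resize(im2[130:280,250:410],None,fx=2.5,fy=2.5,interpolation=cv2.INTER_CUBIC)
cv2.imwrite("pics/c5.png",cv2.resize(np.vstack([np.hstack([a,b])]),None,fx=1,fy=1))
E
```

```text
(no output)
```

View pics/c5.png

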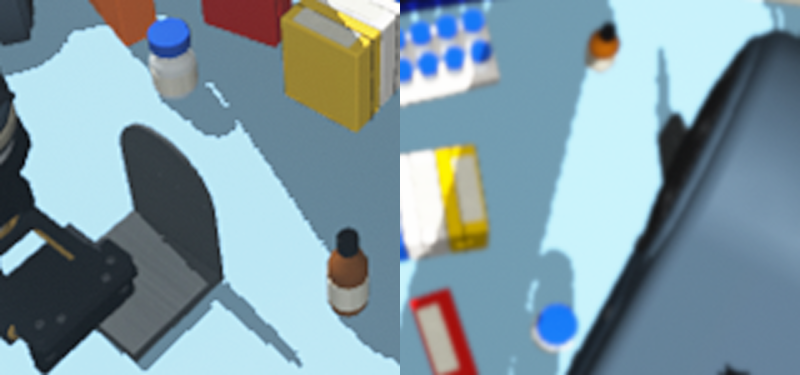

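```bash
python3 - <<'E'
from h import *
np.set_printoptions(precision=4,suppress=True)
_,Ks,Ts=cap("scene")
s=lambda p,z: ray((p[0]/2.5+149.7,p[1]/2.5+214.7),Ks,Ts,z)[:2]
A=s((221,289),0);B=s((143,368),0);C=s((221,277),.012);D=s((139,355),.012);E=s((137,211),.012)
print("heel far bot",A,"footend far bot",B,"heel far top",C,"footend far top",D,"near junction",E)
for d in(A-B,C-D): print(np.linalg.norm(d),90-np.degrees(np.arctan2(d[1],d[0])))
d=C-E; print(np.linalg.norm(d),np.degrees(np.arctan2(d[1],d[0])))
E
```

```text
heel far bot [ 0.6722 -0.0748] footend far bot [ 0.6805 -0.1601] heel far top [ 0.6706 -0.0721] footend far top [ 0.6765 -0.1587] near junction [ 0.5725 -0.077 ]
0.08568995173010922 -5.584498319390917
0.08680394927137144 -3.933781465823344
0.09815438418872018 2.8542706380585403
```

The scene crop shows it upright, with the heel's far corner at (221,289) and the foot end's far corner at (143,368). The measured yaw is about 4.5°, against 8.4° for the row. I go down behind the foot end and turn the tool to the row's yaw.

```bash
python3 - <<'E'
from h import *
p=np.array([.635,-.215,.085]);R0=rot(5);R1=rot(8.4)
plan(p,R0,[.633,-.21,.007],R1)
q=np.array([.633,-.21,.007])
for t in ([.6310,-.18,.007],[.6225,-.07,.007],[.6168,.0086,.007]): plan(q,R1,t,R1)
E
```

```text
shift [ 0.0052 -0.0016  0.078 ] turn [ 0.      0.     -0.0593]
shift [0.03   0.0024 0.    ] turn [0. 0. 0.]
shift [0.14   0.0101 0.    ] turn [0. 0. 0.]
shift [0.2186 0.0159 0.    ] turn [0. 0. 0.]
```

Request:
servo_tool(targets=[[[0.002,-0.001,0.03],[0,0,-0.03]],[[0.004,-0.001,0.055],[0,0,-0.0593]],[[0.005,-0.0016,0.07],[0,0,-0.0593]],[[0.0052,-0.0016,0.078],[0,0,-0.0593]],[[0.0052,-0.0016,0.078],[0,0,-0.0593]]])

```text
time_s: 8.57
position: [0.6329, -0.2105, 0.0063]
tcp_rot: [[-0.146, 0.989, -0.0], [0.989, 0.146, 0.0], [0.0, -0.0, -1.0]]
force: [-0.6, -0.1, -0.4]
opening: 0.576
```

Request:
servo_tool(targets=[[[0.015,0.001,0],[0,0,0]],[[0.025,0.002,0],[0,0,0]],[[0.031,0.0024,0],[0,0,0]],[[0.036,0.0027,0],[0,0,0]],[[0.041,0.003,0],[0,0,0]],[[0.047,0.0034,0],[0,0,0]],[[0.054,0.004,0],[0,0,0]],[[0.061,0.0045,0],[0,0,0]],[[0.068,0.005,0],[0,0,0]],[[0.075,0.0055,0],[0,0,0]],[[0.082,0.006,0],[0,0,0]],[[0.09,0.0066,0],[0,0,0]]])

```text
time_s: 10.07
position: [0.6262, -0.12, 0.0065]
tcp_rot: [[-0.146, 0.989, -0.0], [0.989, 0.146, -0.0], [-0.0, -0.0, -1.0]]
force: [-0.5, -3.2, 3.0]
opening: 0.569
```

Request:
servo_tool(targets=[[[0.008,0.0006,0],[0,0,0]],[[0.016,0.0012,0],[0,0,0]],[[0.024,0.0018,0],[0,0,0]],[[0.032,0.0024,0],[0,0,0]],[[0.04,0.003,0],[0,0,0]],[[0.048,0.0036,0],[0,0,0]],[[0.056,0.0041,0],[0,0,0]],[[0.064,0.0047,0],[0,0,0]],[[0.072,0.0053,0],[0,0,0]],[[0.08,0.0058,0],[0,0,0]],[[0.08,0.0058,0],[0,0,0]]])

```text
time_s: 11.45
position: [0.6195, -0.0389, 0.0061]
tcp_rot: [[-0.146, 0.989, -0.002], [0.989, 0.146, 0.002], [0.002, -0.002, -1.0]]
force: [0.6, -0.3, -0.0]
opening: 0.579
```

```bash
python3 - <<'E'
from h import *
im,_,_=cap("scene","s6"); im2,_,_=cap("top","t6")
a=cv2.resize(im[190:340,170:330],None,fx=2.5,fy=2.5,interpolation=cv2.INTER_CUBIC); b=cv2.resize(im2[130:280,230:390],None,fx=2.5,fy=2.5,interpolation=cv2.INTER_CUBIC)
cv2.imwrite("pics/c6.png",np.hstack([a,b]))
E
```

```text
(no output)
```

View pics/c6.png

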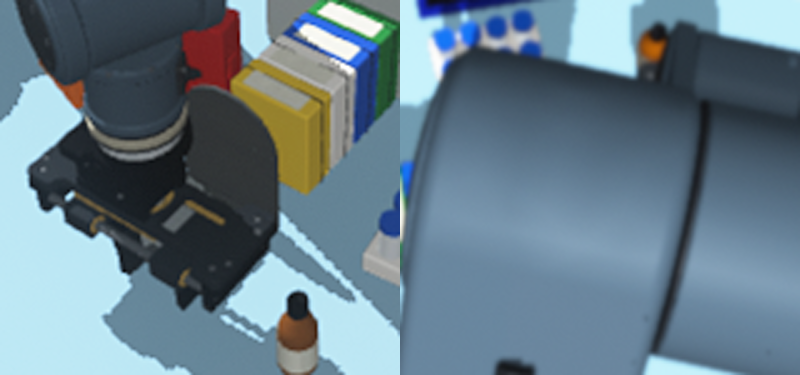

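```bash
python3 - <<'E'
from h import *
np.set_printoptions(precision=4,suppress=True)
im,K,T=cap("scene")
a=np.radians(8.4);u=np.array([np.cos(a),np.sin(a),0]);n=np.array([-np.sin(a),np.cos(a),0])
c=np.array([.6015,.112,0]); tcp=np.array([.6195,-.0389,0])
# subpixel right edge of dark back on several rows
for r in range(250,280,6):
    g=im[r].astype(int).sum(1); print(r,g[268:292].tolist())
for off in(.0,.004):
  for col,row in((279,215),(279,180)):
    uv=(col/2.5+169.7,row/2.5+189.7); o=T[:3,3]; d=T[:3,:3]@np.linalg.solve(K,[*uv,1.])
    h=tcp+n*(.0095+.095-off); t=n@(h-o)/(n@d); p=o+d*t; print(off,p,"u of far edge",u@(p-c),"n dist to box",n@(h-c))
E
```

```text
250 [156, 156, 152, 167, 161, 156, 152, 155, 158, 157, 156, 150, 200, 294, 325, 322, 320, 323, 324, 323, 326, 323, 325, 329]
256 [156, 159, 157, 156, 160, 157, 155, 155, 154, 156, 154, 152, 137, 271, 327, 325, 319, 323, 323, 324, 322, 324, 323, 325]
262 [157, 156, 154, 156, 157, 160, 156, 160, 159, 161, 161, 157, 142, 230, 310, 317, 321, 322, 322, 324, 324, 327, 326, 326]
268 [153, 153, 155, 153, 156, 155, 156, 155, 156, 158, 157, 158, 142, 261, 364, 384, 381, 379, 377, 379, 380, 380, 380, 377]
274 [161, 161, 156, 165, 162, 160, 157, 156, 153, 156, 154, 155, 137, 285, 372, 371, 376, 373, 377, 379, 378, 378, 379, 380]
0.0 [0.6502 0.0713 0.0209] u of far edge 0.0422106202875406 n dist to box -0.04741068955823834
0.0 [0.6509 0.0714 0.0662] u of far edge 0.042903452806263315 n dist to box -0.04741068955823834
0.004 [0.6537 0.0677 0.0268] u of far edge 0.045155403675336464 n dist to box -0.051410689558238354
0.004 [0.6544 0.0678 0.0718] u of far edge 0.045842633681393526 n dist to box -0.051410689558238354
```

Measured lateral offset is about −7 mm, but that is uncertain. I back off along the push direction to get a clear measurement.

Request:
servo_tool(targets=[[[-0.01,0,0],[0,0,0]],[[-0.04,0,0],[0,0,0]],[[-0.08,0,0],[0,0,0]],[[-0.12,0,0],[0,0,0]],[[-0.15,0,0],[0,0,0]],[[-0.15,0,0],[0,0,0]]])

```text
time_s: 12.35
position: [0.6427, -0.1923, 0.0065]
tcp_rot: [[-0.142, 0.99, 0.002], [0.99, 0.142, -0.001], [-0.001, 0.002, -1.0]]
force: [0.5, 0.2, 0.2]
opening: 0.577
```

```bash
python3 - <<'E'
from h import *
im,_,_=cap("scene","s7"); im2,_,_=cap("top","t7")
a=cv2.resize(im[190:330,180:312],None,fx=3,fy=3,interpolation=cv2.INTER_CUBIC); b=cv2.resize(im2[140:280,255:387],None,fx=3,fy=3,interpolation=cv2.INTER_CUBIC)
cv2.imwrite("pics/c7.png",np.hstack([a,b]))
E
```

```text
(no output)
```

View pics/c7.png

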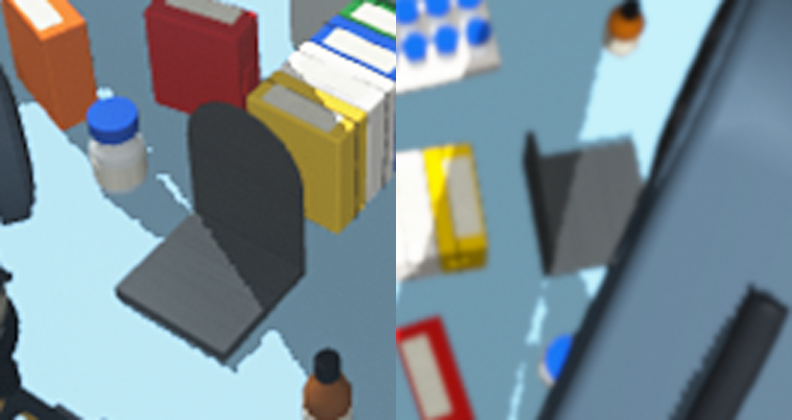

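The bookend stands clear in both views. In the scene crop the foot corners are at (117,290), (222,354) and (303,262); in the top crop they are at (632,135) and (548,275). I work these out as positions.

```bash
python3 - <<'E'
from h import *
np.set_printoptions(precision=4,suppress=True)
_,Ks,Ts=cap("scene");_,Kt,Tt=cap("top")
a=np.radians(8.4);u=np.array([np.cos(a),np.sin(a)]);n=np.array([-np.sin(a),np.cos(a)]);c=np.array([.6015,.112])
s=lambda p,z: ray((p[0]/3+179.7,p[1]/3+189.7),Ks,Ts,z)[:2]
t=lambda p,z: ray(((p[0]-396)/3+254.7,p[1]/3+139.7),Kt,Tt,z)[:2]
P={}
for k,f,p,z in[("S end near top",s,(117,290),.012),("S end far top",s,(223,353),.012),("S end far bot",s,(224,365),0),("S junct near",s,(193,213),.012),("S junct far",s,(303,262),.012),("S heel far bot",s,(304,274),0),
 ("T end far top",t,(632,135),.012),("T heel near bot",t,(547,276),0.),("T junc far",t,(543,154),.012),("T junc near",t,(556,272),.012),("T backtop apex",t,(530,133),.1),
 ("T yel far",t,(471,145),.1),("T yel near",t,(487,247),.1),("S yel near",s,(249,101),.1),("S yel far",s,(341,149),.1),("S yel farbot",s,(341,231),0.)]:
    q=f(p,z);P[k]=q;print(f"{k:16s}",q,"u,n",round(u@(q-c),4),round(n@(q-c),4))
ang=lambda d:np.degrees(np.arctan2(d[1],d[0])).round(2)
print(ang(P["S end far top"]-P["S end near top"]),ang(P["S junct far"]-P["S junct near"]),ang(P["S junct far"]-P["S end far top"])-90,ang(P["T junc far"]-P["T junc near"]),ang(P["T junc far"]-P["T end far top"])-90)
E
```

```text
S end near top   [ 0.5684 -0.0353] u,n -0.0543 -0.1409
S end far top    [ 0.6621 -0.0211] u,n 0.0405 -0.1406
S end far bot    [ 0.663  -0.0219] u,n 0.0413 -0.1415
S junct near     [0.5539 0.0507] u,n -0.056 -0.0537
S junct far      [0.6466 0.073 ] u,n 0.0389 -0.0452
S heel far bot   [0.6479 0.0725] u,n 0.0401 -0.0459
T end far top    [ 0.6671 -0.0181] u,n 0.0459 -0.1382
T heel near bot  [0.5527 0.056 ] u,n -0.0564 -0.0483
T junc far       [0.6528 0.0562] u,n 0.0426 -0.0627
T junc near      [0.554  0.0493] u,n -0.0562 -0.0551
T backtop apex   [0.6476 0.0708] u,n 0.0396 -0.0475
T yel far        [0.6393 0.1159] u,n 0.038 -0.0016
T yel near       [0.5604 0.106 ] u,n -0.0415 0.0001
S yel near       [0.5665 0.1018] u,n -0.0361 -0.005
S yel far        [0.6475 0.1115] u,n 0.0455 -0.0072
S yel farbot     [0.6395 0.121 ] u,n 0.039 0.0034
8.63 13.55 9.39 4.01 10.870000000000005
```

The bookend is about 6–7 mm off centre towards −u, with its yaw about right and 45 mm left to go. I continue the push with a sideways component of +6.5 mm.

Request:
servo_tool(targets=[[[0.04,0,0],[0,0,0]],[[0.08,0,0],[0,0,0]],[[0.11,0,0],[0,0,0]],[[0.13,0,0],[0,0,0]],[[0.142,0,0],[0,0,0]],[[0.149,0,0],[0,0,0]],[[0.153,0,0],[0,0,0]],[[0.158,0.0007,0],[0,0,0]],[[0.163,0.0015,0],[0,0,0]],[[0.168,0.0024,0],[0,0,0]],[[0.173,0.0033,0],[0,0,0]],[[0.178,0.0043,0],[0,0,0]]])

```text
time_s: 14.05
position: [0.6205, -0.0118, 0.0065]
tcp_rot: [[-0.146, 0.989, 0.0], [0.989, 0.146, -0.0], [-0.0, 0.0, -1.0]]
force: [-0.6, -2.5, 0.7]
opening: 0.573
```

Request:
servo_tool(targets=[[[0.003,0.0007,0],[0,0,0]],[[0.006,0.0014,0],[0,0,0]],[[0.009,0.0021,0],[0,0,0]],[[0.009,0.0021,0],[0,0,0]]])

```text
time_s: 14.55
position: [0.6212, -0.0024, 0.0065]
tcp_rot: [[-0.146, 0.989, -0.0], [0.989, 0.146, 0.0], [0.0, 0.0, -1.0]]
force: [0.2, -1.1, -0.0]
opening: 0.577
```

```bash
python3 - <<'E'
from h import *
im,K,T=cap("scene","s8")
a=np.radians(8.4);u=np.array([np.cos(a),np.sin(a),0]);n=np.array([-np.sin(a),np.cos(a),0]);c=np.array([.6015,.112,0])
tcp=telemetry.read_state()["position"]; tn=n@(tcp-c); print("tcp u,n",u@(tcp-c),tn)
for r in range(225,275,6): print(r,im[r,278:308].astype(int).sum(1).tolist())
E
```

```text
tcp u,n 0.002763982031633927 -0.11603491279673912
225 [159, 157, 155, 156, 153, 201, 328, 405, 406, 358, 314, 290, 317, 338, 336, 332, 330, 326, 328, 397, 427, 452, 519, 527, 505, 507, 508, 470, 433, 434]
231 [155, 154, 158, 158, 159, 158, 154, 156, 156, 153, 190, 385, 468, 434, 381, 339, 335, 340, 341, 320, 218, 252, 302, 283, 409, 454, 436, 430, 434, 437]
237 [159, 157, 160, 157, 162, 160, 161, 157, 160, 155, 154, 156, 152, 180, 324, 343, 300, 293, 298, 300, 221, 246, 296, 299, 460, 471, 428, 429, 430, 434]
243 [155, 157, 160, 152, 154, 157, 155, 154, 156, 156, 152, 156, 153, 156, 146, 217, 284, 296, 295, 297, 244, 259, 295, 312, 455, 462, 429, 428, 432, 368]
249 [159, 157, 153, 160, 159, 159, 156, 158, 156, 159, 158, 158, 158, 155, 143, 219, 283, 300, 297, 301, 220, 248, 290, 328, 448, 460, 434, 432, 435, 315]
255 [159, 159, 156, 158, 159, 158, 157, 158, 156, 158, 158, 157, 159, 157, 148, 219, 287, 300, 294, 298, 239, 256, 292, 329, 428, 443, 428, 396, 375, 380]
261 [155, 157, 153, 155, 158, 159, 162, 160, 158, 158, 156, 161, 158, 158, 145, 220, 286, 302, 298, 301, 235, 310, 381, 381, 377, 376, 378, 379, 375, 379]
267 [107, 107, 103, 119, 152, 166, 161, 210, 225, 242, 206, 164, 160, 157, 153, 171, 326, 386, 380, 381, 375, 379, 379, 375, 381, 377, 379, 378, 377, 378]
273 [110, 113, 106, 106, 112, 108, 104, 110, 135, 140, 126, 109, 100, 89, 126, 269, 362, 382, 379, 380, 380, 382, 379, 380, 381, 380, 377, 378, 378, 379]
```

```bash
python3 - <<'E'
from h import *
_,K,T=cap("scene")
a=np.radians(8.4);u=np.array([np.cos(a),np.sin(a),0]);n=np.array([-np.sin(a),np.cos(a),0]);c=np.array([.6015,.112,0])
def on(uv,nn):
    o=T[:3,3];d=T[:3,:3]@np.linalg.solve(K,[*uv,1.]);t=(n@(c-o)+nn)/(n@d);p=o+d*t;return round(u@(p-c),4),round(p[2],4)
print("bookend far edge",[on((293.0,r),x) for r in(243,260) for x in(-.0115,-.0095)])
# previous pose check (s7): far edge col, and the box far end-face corner
im=cv2.imread("pics/s7.png")
for r in(246,252,258,264): print(r,im[r,272:304].astype(int).sum(1).tolist())
E
```

```text
bookend far edge [(np.float64(0.0475), np.float64(0.0941)), (np.float64(0.0462), np.float64(0.0916)), (np.float64(0.0479), np.float64(0.0417)), (np.float64(0.0465), np.float64(0.039))]
246 [172, 171, 172, 168, 170, 168, 161, 245, 318, 336, 334, 326, 331, 329, 336, 332, 333, 335, 336, 333, 349, 326, 307, 306, 307, 308, 249, 266, 304, 321, 456, 473]
252 [166, 168, 166, 170, 169, 166, 169, 163, 157, 285, 335, 330, 333, 335, 331, 331, 333, 331, 333, 333, 348, 319, 301, 307, 303, 310, 230, 254, 298, 342, 447, 463]
258 [171, 166, 167, 168, 168, 169, 167, 162, 146, 281, 337, 331, 330, 333, 331, 330, 329, 333, 331, 337, 349, 321, 304, 304, 303, 307, 262, 272, 347, 377, 371, 386]
264 [168, 165, 170, 167, 167, 170, 167, 167, 148, 265, 371, 373, 367, 349, 333, 332, 331, 333, 331, 333, 345, 320, 300, 314, 356, 382, 390, 386, 389, 385, 386, 387]
```

By the same scene view, the bookend centre is at u = −2.5 mm and the box centre is at −2.2 mm, so they are aligned. I push straight on, then creep until contact.

Request:
servo_tool(targets=[[[0.003,0.0002,0],[0,0,0]],[[0.006,0.0005,0],[0,0,0]],[[0.008,0.0005,0],[0,0,0]]])

```text
time_s: 15.02
position: [0.6206, 0.0052, 0.0065]
tcp_rot: [[-0.146, 0.989, 0.0], [0.989, 0.146, -0.0], [-0.0, 0.0, -1.0]]
force: [0.6, -0.9, -0.1]
opening: 0.574
```

Request:
servo_tool(targets=[[[0.001,0,0],[0,0,0]],[[0.002,0,0],[0,0,0]]])

```text
time_s: 15.28
position: [0.6205, 0.0068, 0.0065]
tcp_rot: [[-0.146, 0.989, 0.0], [0.989, 0.146, -0.001], [-0.001, 0.0, -1.0]]
force: [1.0, -3.8, -1.4]
opening: 0.576
```

Request:
servo_tool(targets=[[[0.001,0,0],[0,0,0]]])

```text
time_s: 15.4
position: [0.6204, 0.0075, 0.0065]
tcp_rot: [[-0.146, 0.989, 0.001], [0.989, 0.146, -0.001], [-0.001, 0.0, -1.0]]
force: [1.7, -6.0, -1.7]
opening: 0.579
```

```bash
python3 - <<'E'
from h import *
im,K,T=cap("scene","s9")
for r in range(243,262,6): print(r,im[r,286:306].astype(int).sum(1).tolist())
o=cv2.imread("pics/s7.png"); print("box change",np.abs(im[185:225,285:330].astype(int)-o[185:225,285:330]).mean())
s=telemetry.read_state();print(s["position"],s["force"],s["time_s"])
E
```

```text
243 [154, 156, 153, 156, 159, 154, 152, 157, 152, 143, 214, 283, 301, 238, 255, 286, 363, 428, 437, 430]
249 [156, 157, 157, 159, 160, 159, 160, 160, 157, 140, 215, 284, 257, 219, 263, 276, 448, 470, 426, 428]
255 [157, 157, 156, 158, 159, 158, 160, 160, 155, 140, 253, 302, 257, 251, 282, 301, 455, 466, 402, 382]
261 [158, 158, 164, 158, 158, 162, 159, 160, 159, 143, 257, 300, 223, 298, 379, 380, 377, 376, 377, 376]
box change 30.714444444444446
[0.62041978 0.00739851 0.00648051] [-0.66130627 -5.46162744 -1.76886595] 15.45
```

Contact: the push force rose from about 3 N to 6 N. I withdraw straight back and check.

Request:
servo_tool(targets=[[[-0.003,0,0],[0,0,0]],[[-0.02,0,0],[0,0,0]],[[-0.06,0,0],[0,0,0]],[[-0.1,0,0],[0,0,0]],[[-0.14,0,0],[0,0,0]],[[-0.18,0,0],[0,0,0]],[[-0.22,0,-0.01],[0,0,0]],[[-0.26,0,-0.03],[0,0,0]],[[-0.29,0,-0.04],[0,0,0]],[[-0.29,0,-0.04],[0,0,0]]])

```text
time_s: 16.7
position: [0.6632, -0.2828, 0.0478]
tcp_rot: [[-0.142, 0.99, 0.004], [0.99, 0.142, -0.002], [-0.003, 0.003, -1.0]]
force: [0.1, 0.3, -0.0]
opening: 0.577
```

```bash
python3 - <<'E'
from h import *
im,_,_=cap("scene","s10"); im2,_,_=cap("top","t10")
a=cv2.resize(im[180:300,220:319],None,fx=4,fy=4,interpolation=cv2.INTER_CUBIC); b=cv2.resize(im2[170:290,240:339],None,fx=4,fy=4,interpolation=cv2.INTER_CUBIC)
cv2.imwrite("pics/c10.png",np.hstack([a,b]))
E
```

```text
(no output)
```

View pics/c10.png

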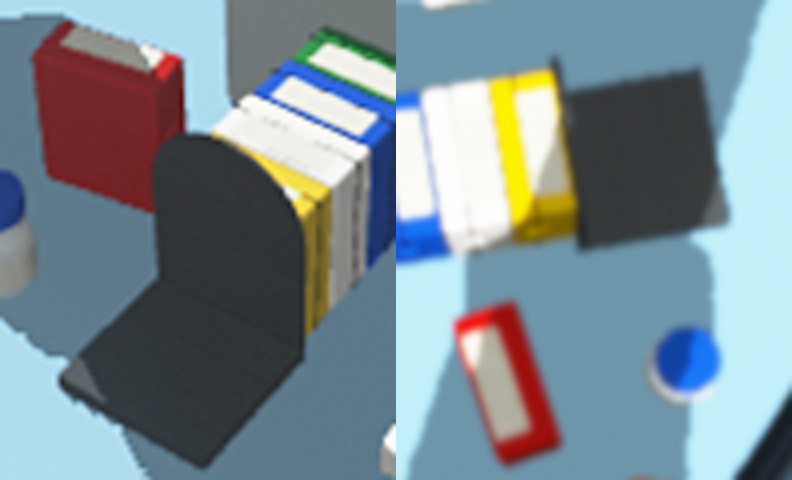

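The bookend stands flush against the yellow box in both views. In the top crop the foot corners are at (700,70), (728,220), (582,250) and (568,92). I check centring and yaw numerically.

```bash
python3 - <<'E'
from h import *
_,Ks,Ts=cap("scene");_,Kt,Tt=cap("top")
a=np.radians(8.4);u=np.array([np.cos(a),np.sin(a)]);n=np.array([-np.sin(a),np.cos(a)]);c=np.array([.6015,.112])
s=lambda p,z: ray((p[0]/4+219.6,p[1]/4+179.6),Ks,Ts,z)[:2]
t=lambda p,z: ray(((p[0]-396)/4+239.6,p[1]/4+169.6),Kt,Tt,z)[:2]
P={}
for k,f,p,z in[("S end near top",s,(61,380),.012),("S end far top",s,(206,458),.012),("S heel far bot",s,(303,358),0),("S jn",s,(159,275),.012),("S jf",s,(303,347),.012),
 ("T end far",t,(700,69),.012),("T end near",t,(728,218),.012),("T heel near bot",t,(581,250),0),("T heel far",t,(568,92),.012),("T yel far",t,(552,70),.1),("T yel near top",t,(575,207),.1),("T yel near bot",t,(578,235),0)]:
    q=f(p,z);P[k]=q;print(f"{k:16s} u,n",round(u@(q-c),4),round(n@(q-c),4))
ang=lambda d:np.degrees(np.arctan2(d[1],d[0])).round(2)
print("yaw",ang(P["S end far top"]-P["S end near top"]),ang(P["T end far"]-P["T end near"]),"box",ang(P["T yel far"]-P["T yel near top"]))
# did the other boxes/cabinet move? compare top views before/after over green-blue-white
A=cv2.imread("pics/top0.png");B=cv2.imread("pics/t10.png")
for nm,lo,hi in(("yellow",(20,120,90),(35,255,255)),("blue",(105,150,60),(125,255,255)),("green",(50,100,30),(80,255,255)),("red",(0,150,80),(5,255,255))):
    o=[]
    for I in(A,B):
        m=cv2.inRange(cv2.cvtColor(I,cv2.COLOR_BGR2HSV),lo,hi); m[:183]=0;m[290:]=0;m[:,:215]=0;m[:,290:]=0
        y,x=np.nonzero(m);o.append((x.min(),x.max(),y.min(),y.max(),round(x.mean(),1),round(y.mean(),1)))
    print(nm,*[tuple(map(float,q)) for q in o])
E
```

```text
S end near top   u,n -0.0469 -0.0965
S end far top    u,n 0.0491 -0.0939
S heel far bot   u,n 0.0466 0.0001
S jn             u,n -0.051 -0.004
S jf             u,n 0.0478 -0.002
T end far        u,n 0.048 -0.0937
T end near       u,n -0.0471 -0.0929
T heel near bot  u,n -0.0493 -0.0016
T heel far       u,n 0.0477 -0.0104
T yel far        u,n 0.0406 0.0005
T yel near top   u,n -0.0398 0.0013
T yel near bot   u,n -0.0398 -0.0014
yaw 9.97 7.93 box 7.79
yellow (264.0, 284.0, 188.0, 230.0, 272.7, 211.0) (263.0, 285.0, 188.0, 230.0, 273.3, 210.8)
blue (231.0, 252.0, 193.0, 235.0, 239.2, 216.9) (230.0, 252.0, 193.0, 235.0, 238.9, 216.8)
green (215.0, 236.0, 196.0, 237.0, 222.6, 219.8) (215.0, 236.0, 196.0, 237.0, 222.5, 219.8)
red (256.0, 279.0, 247.0, 284.0, 270.2, 265.2) (256.0, 279.0, 247.0, 284.0, 270.1, 265.6)
```

The bookend is centred within about 1–2 mm, flush within measurement error, and the boxes have not moved. I hand in.

```bash
python3 -c "
from rig import order; print(order.hand_in())"
```

```text
the job is handed in; nothing more can be done
None
```

The bookend is back on its foot, with its back against the yellow end box, and the job is handed in at about 17 s of the 54 s allowed. I tipped it by pushing the raised foot away from the row. Then I pushed it along low at the foot end with two spread fingers, correcting about 6 mm sideways on the way, until the force rose to about 6 N at contact.

Last checks, with the arm withdrawn and touching nothing:
- **Centring:** the bookend is centred on the end box within about 1–2 mm.
- **Contact:** the heel corners fall within about 2 mm of the box face. One corner in the top view read 10 mm off; I think I misread that pixel.
- **Squareness:** the two views disagree on the bookend's yaw, 7.9° from the top and 10.0° from the scene. The box face reads about 7.8–8.4°. The pictures show no visible gap.
- **Other things:** the yellow, blue, green and red boxes are in the same place in the top view, within about a pixel. I compared the white and orange boxes, jar, dropper and vial block only by eye. None looked disturbed where I could see them, but the last close-up shows only some of these.

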